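Long dyeing tube into the sloping rest

ROBOT

A 6-joint arm with a two-finger parallel gripper is mounted at the origin on the work surface. World frame = base frame: x ahead of the robot, y to its left, z up, the work surface at z = 0. Lengths are in mm, angles in rad, forces in N, time in s.
With the tool pointing down it reaches from about 275 to 825 mm from the base axis. Payload 4.9 kg.
Tool frame: the origin (TCP) lies at the very end of the fingers, on their centre line; the grasp point (between the pads) lies 19 mm behind it; z points along the fingers, y is the direction in which the jaws open and shut (so a half turn about z gives the same grasp; the last joint's range is limited). The gripper opens to 85 mm and grips with 20 to 120 N. Pads are 22 mm wide; open, the fingers measure 114 mm over their backs; the gripper's body (76 mm by 85 mm) begins 54 mm behind the grasp point. The pads swing forward as they close: fully open they stand 13 mm farther back than shut.
Start: joints at [1.117, 0.326, -0.193, 1.052, 0, 1.437], TCP at [172.902, 522.134, 231.281] pointing down, gripper open.
Joint ranges: [-2.65, 2.65], [-0.97, 1.79], [-1.3, 1.35], [-1.93, 2.1], [-1.47, 1.37], [-3.14, 3.14]. Speed limits (rad/s): [2.57, 2.57, 3.14, 3.14, 3.14, 3.14].

INTERFACE

Orientations are given as [roll, pitch, yaw] about the fixed x, y, z axes, in that order (R = Rz(yaw) Ry(pitch) Rx(roll)).
In Python, from bench import bot, solve_ik, imaging gives the robot as it stands. Calls block until the motion is done:
- bot.move_ptp(position, orientation): joint-space move of the TCP to a pose.
- bot.movel(position, rot=None, max_speed=150, threshold=None): straight line of the TCP; rot=None keeps the orientation; max_speed is the mean speed in mm/s. With threshold (N) it stops when the force on the tool has changed by that much, and returns True; else False.
- bot.move_j(angles): joint-space move.
- bot.grip(opening, effort=None): opening from 0.0 (shut) to 1.0 (fully open); effort is the grip in N (None keeps the last); returns when the fingers have stopped.
- bot.dwell(seconds).
- solve_ik(position, orientation): joint angles nearest the present ones, or None.
- bot.get_state(): the state.
- imaging.capture(name): name is "side" or "top" or "wrist"; returns the picture (480x640x3 uint8, blue, green, red); there is no depth.
- imaging.camera_model(name): a dict with "K" (3x3 intrinsics, pixels), "position" and "rotation" of the camera in the world. Camera axes: x right, y up, looking along -z (the intrinsics and any distortion apply to the point x, -y, -z); pixel columns grow to the right and rows downward; lengths in mm; the calibration is good to about 2 mm. A picture is of the moment at which its call begins: read the wrist's pose just before it. camera_model takes no time and is no camera call; for the wrist camera it gives the pose at the moment of the call.
A pose or a line that the arm cannot do raises bot.IKError and nothing moves.
- bot.sign_off(): hands the job in, once; it reports no verdict.
The state is a dict: "t": time; "qpos": joint angles; "joint_velocities": joint speeds; "effort": joint torques, N m; "tcp_pos": TCP position; "orientation": TCP orientation; "contact_force": force on the tool from outside, world axes, zero at the start; "wrist_torque": the same for the moment, N m; "opening": opening from 0.0 (shut) to 1.0 (fully open).
Only numpy, scipy, OpenCV 4.12 (cv2) and the standard library are available. Lean on these libraries where they do the work, as an engineer would, in place of code of your own. Each camera call takes 0.05 s, during which the arm holds its last target. There are 200 camera calls.

TASK

Pick up the long steel dyeing tube that lies on the bench and set it down in the sloping rest, between both pairs of cheeks, with its black cap uphill and its foot down at the stop, so that it can next be taken by the cap at a slant. Lower it into place rather than dropping it, then let go; leave the short tube where it lies.

Things in the scene. Friction and masses are not known exactly. Their poses are not given: they have to be found in the camera images.
- long_tube_mid (a point): Middle of the LONG dyeing tube, on its axis, 18 mm above the bench. 180 mm long, 0.2-0.4 kg: round steel barrel 30 mm in diameter, hexagonal steel foot (36 mm across flats, last 22 mm), black hexagonal cap (same section, last 35 mm). Lies on flats, does not roll; balanced within 10 mm of the middle. x runs along the tube to the cap (+90 mm; foot end -90 mm), z up as it lies.
- seat (a point): Where the long tube's middle lies when home (foot touching the stop) in the fixed sloping rest, 90 mm above the bench. x runs uphill along the 25 degree slope, y level across, z square to the slope, upward. In these axes: floor strip 28 mm wide, top at z -18 mm, x -96 to +75 mm; stop plate's face at x -90 mm, 66 mm wide, top at z +20 mm. The cheeks: see rest.
- rest: The rest: grey base plate 190 x 90 x 8 mm (origin: centre of its underside; x points level towards the uphill end), sloping aluminium strip with two pairs of upright cheeks, 6 mm thick. In the seat's axes: lower pair at x -85 to -63 mm, 54 mm apart inside; upper pair x +32 to +50 mm, 46 mm apart; tops at z +12 mm. Between the pairs both sides of the tube are free for fingers.
- short_tube_mid (a point): Middle of the SHORT dyeing tube, a bystander, on its axis 18 mm above the bench: same barrel, foot and cap, but only 110 mm long overall. x runs towards its cap.
Not all that is in view belongs to the job. Leave any blue or pink look-alike of the part that bears long_tube_mid alone.

How it is judged (in metres and radians):
At the end, for the whole second after the job is handed in: Long tube at rest in the sloping rest between both pairs of cheeks, cap uphill, axis within 10 degrees of the slope, middle within 15 mm sideways and 10 mm in height of home, foot within 18 mm of the stop; short tube within 30 mm of its start (x of long_tube_mid in the frame of seat between -0.012 and 0.018 m and y of long_tube_mid in the frame of seat between -0.015 and 0.015 m and z of long_tube_mid in the frame of seat between -0.01 and 0.01 m and angle between the x axis of long_tube_mid and the x axis of seat, either way round below 0.18 rad and angle between long_tube_mid's own x axis and vertical below 1.3 rad and linear speed of long_tube below 0.02 m/s and distance of short_tube_mid from where it was at the start of the episode below 0.03 m); the robot touches nothing.
It fails at once if the short tube is shoved or carried away (more than 30 mm) (distance of short_tube_mid from where it was at the start of the episode above 0.03 m).
It fails at once if the long tube is dropped or thrown: moving faster than 0.7 m/s (a fall of 25 mm) while no finger holds it (linear speed of long_tube above 0.7 m/s and contact force between long_tube and the fingers below 0.1 N).
It also fails if it takes over 38 s, if anything falls off the work surface, if the arm or the gripper's body presses on something with over 40 N, if the wrist force passes 120 N, or if a joint passes its speed limit or range.

## Working session

There is one attempt and no reset: what is moved stays moved. The work goes in short steps, each a Python script; the robot and the scene stay as the last script left them, time stands still between calls to the robot, and variables do not carry over. Pictures are saved under pics/ and viewed, about 8 in all and at most 12, crops included, and the job is handed in when it is done.

```bash
ls; mkdir -p pics; python3 - <<'E'
from bench import bot, solve_ik, imaging
import cv2
for n in("top","side"):
    cv2.imwrite(f"pics/{n}0.png",imaging.capture(n)); m=imaging.camera_model(n); print(n,m)
print(bot.get_state()["t"])
E
```

```text
pics
top {'K': array([[535.48072492,   0.        , 309.87964885],
       [  0.        , 535.48072492, 231.66963156],
       [  0.        ,   0.        ,   1.        ]]), 'position': array([ 203.04618471,   89.80333978, 1218.8433412 ]), 'rotation': array([ 0.22715102,  0.00539124, -1.5802694 ])}
side {'K': array([[593.74074686,   0.        , 332.56456454],
       [  0.        , 593.74074686, 247.35623907],
       [  0.        ,   0.        ,   1.        ]]), 'position': array([-107.61249864, -938.94137167,  774.87665831]), 'rotation': array([ 1.04853648,  0.01066401, -0.50640627])}
0.1
```

View pics/top0.png

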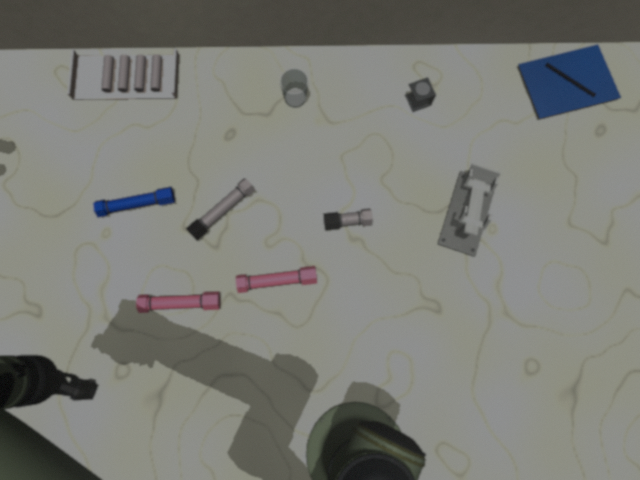

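View pics/side0.png

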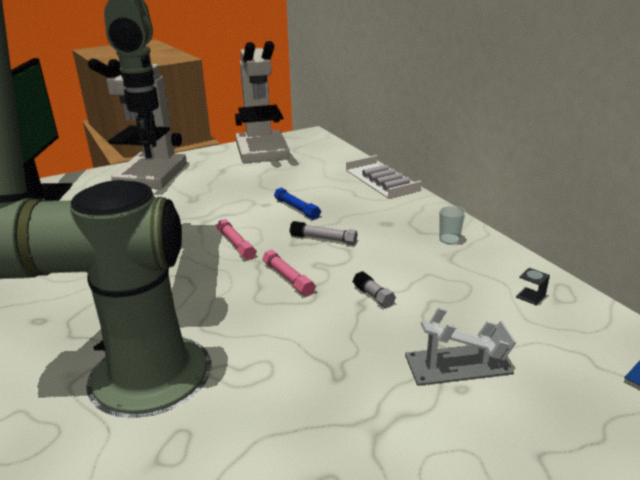

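```bash
python3 - <<'E'
import cv2,numpy as np
t=cv2.imread("pics/top0.png");s=cv2.imread("pics/side0.png")
r=lambda im,x,y:cv2.resize(im[y:y+75,x:x+100],(400,300),interpolation=cv2.INTER_CUBIC)
f=lambda im,x,y:cv2.resize(im[y:y+98,x:x+130],(400,300),interpolation=cv2.INTER_CUBIC)
cv2.imwrite("pics/c1.png",np.vstack([np.hstack([r(t,175,170),f(t,410,160)]),np.hstack([r(s,275,195),f(s,400,295)])]))
E
```

```text
(no output)
```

View pics/c1.png

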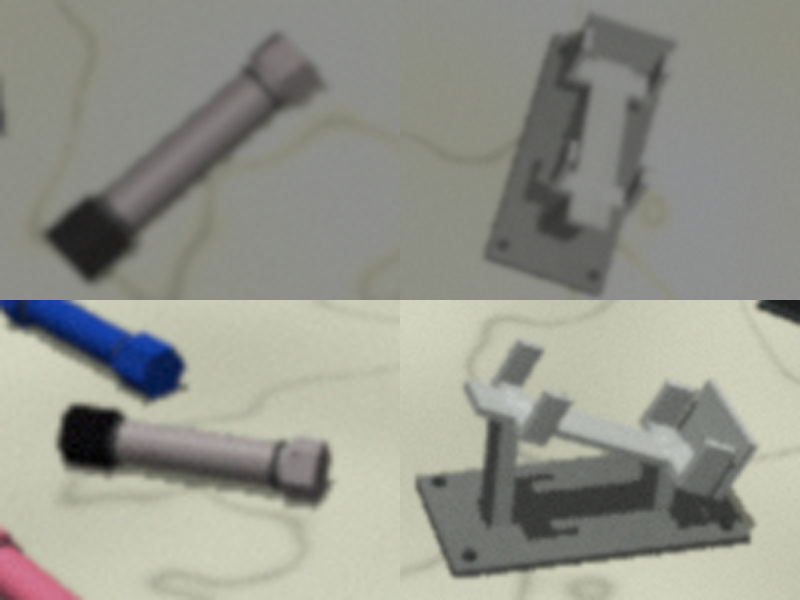

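The steel tubes with black caps are the long one at top px (222,210) and the short one at (348,218); blue (135,201) and pink (178,301), (277,279) are look-alikes. The crop confirms that (222,210) is the long tube: slender grey barrel, black cap lower-left at (192,234), foot at (250,185). The rest is at (470,210) with its stop at the far end (485,168), so uphill points towards the robot.

```bash
cat > h.py <<'E'
import numpy as np,cv2
from bench import bot, solve_ik, imaging
from scipy.spatial.transform import Rotation as R
from scipy.optimize import least_squares
def proj(m,P):
    c=(np.atleast_2d(P)-m["position"])@R.from_euler("xyz",m["rotation"]).as_matrix()
    q=(c*[1,-1,-1])@m["K"].T
    return q[:,:2]/q[:,2:]
T=imaging.camera_model("top");S=imaging.camera_model("side")
Rz=lambda a:R.from_euler("z",a).as_matrix()
def seatR(yaw): return Rz(yaw)@R.from_euler("y",-np.radians(25)).as_matrix()
def tubeP(p,d): return np.array([p[0],p[1],18])+np.outer(d,[np.cos(p[2]),np.sin(p[2]),0])
def restP(p): # x,y,yaw,seat offset a -> plate corners, seat
    r=Rz(p[2]);o=np.array([p[0],p[1],0]);return o,r,o+r@[p[3],0,90]
E
cat > fit.py <<'E'
from h import *
f=lambda p:np.r_[(proj(T,tubeP(p,[90,-90]))-[[192.5,234],[250.5,185]]).ravel(),(proj(S,tubeP(p,[90,-90]))-[[290.5,229],[354.5,238]]).ravel()]
s=least_squares(f,[450,250,2.3]);print("tube",s.x,s.fun.round(1))
def g(p):
    o,r,se=restP(p);q=seatR(p[2])
    C=lambda L:o+np.array(L)@r.T
    Q=lambda L:se+np.array(L)@q.T
    A=np.vstack([C([[95,-45,8],[95,45,8],[-95,-45,8]]),Q([[75,-14,-18],[75,14,-18],[-90,-33,20],[-90,33,20]])])
    B=np.vstack([C([[95,-45,8],[95,45,8],[-95,45,8]]),Q([[75,-14,-18],[75,14,-18],[-90,-33,20],[-90,33,20]])])
    return np.r_[(proj(T,A)-[[438,243.9],[475,255.9],[460.4,171.4],[464.6,230.8],[477.6,234.1],[471.7,163.9],[499.4,174]]).ravel(),
     (proj(S,B)-[[405.5,352.8],[417.9,384.4],[513.7,373],[421.5,322],[428.3,331.7],[500.7,321.7],[516,342.8]]).ravel()]
s=least_squares(g,[450,-150,3.,0],loss="soft_l1");print("rest",s.x,"seat",restP(s.x)[2],"\n",g(s.x).reshape(-1,2).round(1).tolist())
h=lambda p:np.r_[(proj(T,tubeP(p,[55,-55]))-[[325,222],[372,216]]).ravel()]
s=least_squares(h,[450,50,1.8]);print("short",s.x)
E
python3 fit.py
```

```text
tube [536.31167649 297.37542099   2.30350004] [-0.2  0.8  0.7 -0.7  0.2 -1.1 -0.4 -0.2]
rest [ 525.72522611 -278.78328333   46.77783239   -1.23570776] seat [ 526.8876778  -279.20242501   90.        ] 
 [[1.2, -0.3], [2.0, 0.3], [1.1, -1.6], [1.8, -0.8], [1.5, 0.1], [1.9, -0.3], [2.5, -1.3], [-1.7, -0.4], [-1.3, -0.7], [0.3, -1.3], [0.1, -1.0], [-2.3, -1.5], [-0.9, -0.9], [-1.9, -0.8]]
short [509.79422683   3.96278398   1.69076451]
```

```bash
cat >> h.py <<'E'
def tool(q,flip): # q: 3x3 whose x along tube, z up -> tool euler
    s=-1 if flip else 1
    return R.from_matrix(q@np.diag([s,-s,-1.])).as_euler("xyz")
E
python3 - <<'E'
from h import *
for fl in (0,1):
    g=tool(Rz(2.3035),fl);p=tool(seatR(2.796),fl)
    sd=seatR(2.796)
    for n,x,o in (("g",[536,297,5],g),("gh",[536,297,180],g),("p",np.array([527,-279,90])+sd@[0,0,-13],p),("ph",np.array([527,-279,90])+sd@[0,0,110],p)):
        q=solve_ik(x,o);print(fl,n,None if q is None else np.round(q,2))
print(bot.get_state()["orientation"])
E
```

```text
0 g [ 0.39  0.67 -0.28  0.63  0.    1.22]
0 gh [ 0.39  0.48 -0.1   1.    0.    1.22]
0 p [-0.57  0.88  0.27  1.39 -0.09 -0.2 ]
0 ph [-0.55  0.93  0.67  1.73 -0.09 -0.19]
1 g [ 0.39  0.67 -0.28  0.63  0.   -1.92]
1 gh [ 0.39  0.48 -0.1   1.    0.   -1.92]
1 p [-0.57  0.88  0.27  1.39 -0.09  2.94]
1 ph [-0.55  0.93  0.67  1.73 -0.09  2.96]
[-3.14002417e+00 -2.06046685e-04  2.82174442e+00]
```

```bash
python3 - <<'E'
from h import *
import pickle
D={}
for n,x,o in (("rest",[500,-265,300],tool(Rz(2.796),0)),("tube",[536,297,200],tool(Rz(2.3035),0))):
    bot.move_ptp(x,o); bot.dwell(.2)
    D[n]=imaging.camera_model("wrist");im=imaging.capture("wrist");cv2.imwrite(f"pics/w_{n}.png",im)
    print(n,bot.get_state()["t"],D[n]["position"])
pickle.dump(D,open("D.pkl","wb"))
E
```

```text
rest 3.35 [ 434.75285676 -240.91983611  442.48470609]
tube 5.6583 [490.09608087 348.39747601 342.64120356]
```

View pics/w_rest.png

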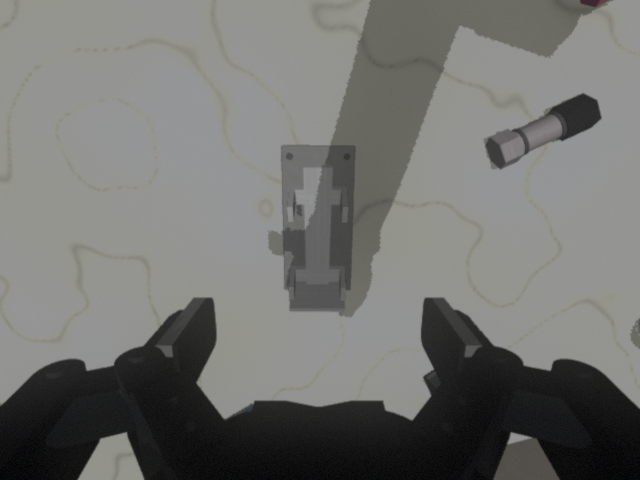

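View pics/w_tube.png

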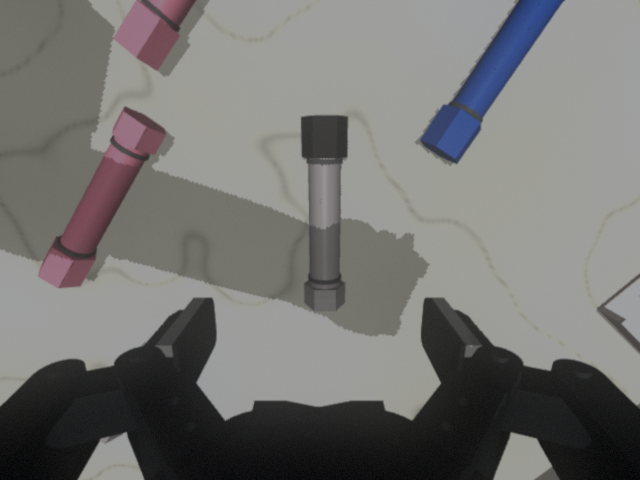

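Wrist views: the rest is square in view, with its plate's uphill corners at (281,145) and (355,145) and the stop's top edge at row 310. The tube's cap end is at (325,116) and its foot end at (325,308).

```bash
python3 - <<'E'
from h import *
import pickle
D=pickle.load(open("D.pkl","rb"))
f=lambda p:(proj(D["tube"],tubeP(p,[90,-90]))-[[325,116],[325,308]]).ravel()
s=least_squares(f,[536,297,2.3]);print("tube",s.x,s.fun.round(1))
def g(p):
    o,r,se=restP(p);q=seatR(p[2])
    A=np.vstack([o+np.array([[95,45,8],[95,-45,8]])@r.T,se+np.array([[75,14,-18],[75,-14,-18],[-90,33,20],[-90,-33,20]])@q.T])
    return (proj(D["rest"],A)-[[281,145],[355,145],[303,167],[332,167],[290,310],[346,310]]).ravel()
s=least_squares(g,[526,-279,2.796,0]);print("rest",s.x,"seat",restP(s.x)[2],"\n",s.fun.reshape(-1,2).round(1).tolist())
E
```

```text
tube [542.51728463 300.28768785   2.30962878] [ 0.   2.6 -0.  -3.6]
rest [ 528.4310368  -274.3876664     2.80005287   -0.61630771] seat [ 529.01174661 -274.59409148   90.        ] 
 [[-0.6, 0.0], [0.1, -0.0], [0.0, 1.0], [0.5, 0.9], [-0.0, -1.3], [-0.1, -1.4]]
```

```bash
python3 - <<'E'
from h import *
import pickle
D=pickle.load(open("D.pkl","rb"))
for n,x in (("rest",[500,-265,300]),("tube",[536,297,200])):
    for d in (0,150,182): print(n,proj(D[n],np.array(x)-[0,0,d]).round(1))
print(D["tube"]["K"],bot.get_state()["tcp_pos"],bot.get_state()["t"])
for m in (T,S):print(proj(m,bot.get_state()["tcp_pos"]))
f=lambda p:(proj(D["tube"],tubeP(p,[90,-90])+[0,0,18])-[[325,116],[325,310]]).ravel()
s=least_squares(f,[536,297,2.3]);print("tube",s.x,s.fun.round(1))
cv2.imwrite("pics/t2.png",cv2.resize(np.hstack([imaging.capture("top")[130:280,150:290],imaging.capture("side")[100:250,240:380]]),None,fx=2.8,fy=2.8,interpolation=cv2.INTER_CUBIC))
E
```

```text
rest [[316.2 302.2]]
rest [[317.  224.9]]
rest [[317.1 217.1]]
tube [[317.3 300.9]]
tube [[317.6 224.2]]
tube [[317.6 216.5]]
[[347.63418099   0.         318.25886124]
 [  0.         347.63418099 240.85967461]
 [  0.           0.           1.        ]] [536.38959933 296.42824663 200.10697047] 5.6583
[[207.48423654 184.96001261]]
[[320.68358407 169.34978738]]
tube [541.11771118 301.30728024   2.30985963] [-0.  -0.9  0.   1.2]
```

View pics/t2.png

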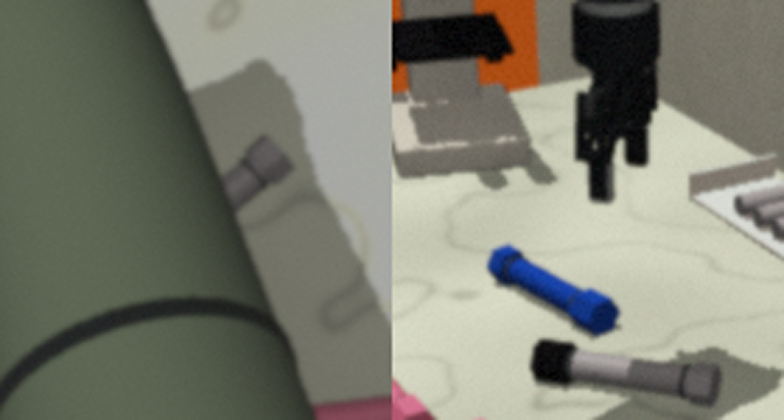

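```bash
python3 - <<'E'
from h import *
o=tool(Rz(2.309),0)
bot.move_ptp([540.3,300.6,90],o)
print(bot.movel([540.3,300.6,5],max_speed=80,threshold=15),bot.get_state()["tcp_pos"])
bot.grip(0.,60); s=bot.get_state(); print(s["opening"],s["contact_force"],s["t"])
bot.movel([540.3,300.6,120],max_speed=100); bot.dwell(.2)
s=bot.get_state(); print(s["opening"],s["contact_force"],s["wrist_torque"],s["t"])
cv2.imwrite("pics/w_held.png",imaging.capture("wrist"))
E
```

```text
False [540.8194637  300.84628835   5.59728249]
0.3338120820836163 [-1.65724585 -0.09986155  5.082655  ] 8.0417
0.3291084641306321 [ 0.33074492 -0.61126297 -3.27748675] [-0.00693293  0.04384172  0.02122724] 9.5417
```

View pics/w_held.png

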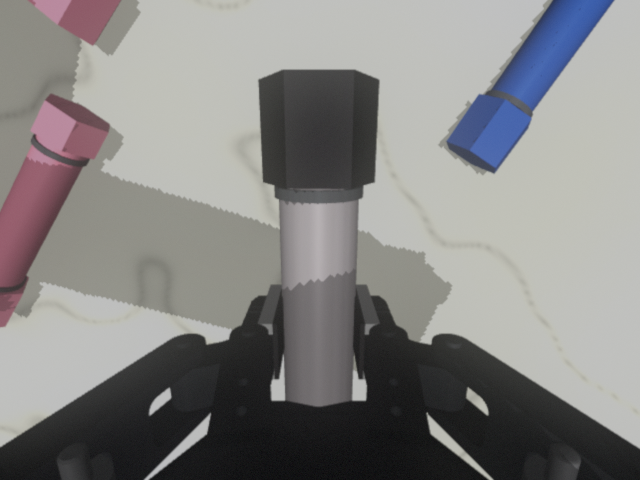

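```bash
cat > held.py <<'E'
from h import *
m=imaging.camera_model("wrist");s=bot.get_state();Rt=R.from_euler("xyz",s["orientation"]).as_matrix()
L=np.array([[90,20.78,0],[90,-20.78,0],[90,10.39,18],[90,-10.39,18],[55,20.78,0],[55,-20.78,0]])
obs=[[258,80],[379,80],[285,70],[353,70],[264,184],[376,184]]
def f(p): # tube in tool: x e, y b, z -h, pitch
    q=R.from_euler("y",p[3]).as_matrix()
    t=(L@q.T)*[1,-1,-1]+[p[0],p[1],-p[2]]
    return (proj(m,s["tcp_pos"]+t@Rt.T)-obs).ravel()
r=least_squares(f,[0,0,13,0]);print(r.x.round(3),r.fun.reshape(-1,2).round(1).tolist())
E
python3 held.py
```

```text
[-2.9700e-01  6.7400e-01  1.3158e+01  7.0000e-03] [[0.6, 0.5], [0.6, 0.8], [-1.0, -0.1], [1.7, 0.0], [-1.2, -0.8], [-1.1, -0.5]]
```

```bash
cat >> h.py <<'E'
seat=np.array([528.8,-275.2,90]);sR=seatR(2.799)
def tcp(dx,dz,dy=0): return seat+sR@[dx,dy,dz-13.2]
oP=tool(sR,0)
E
python3 - <<'E'
from h import *
bot.movel([540.3,300.6,170],max_speed=150)
bot.move_ptp(tcp(6,60),oP); bot.dwell(.3)
s=bot.get_state();print(s["t"],s["tcp_pos"]-tcp(6,60),s["opening"])
w=imaging.capture("wrist");cv2.imwrite("pics/w_h.png",w);a=imaging.capture("side");b=imaging.capture("top")
f=lambda im,x,y:cv2.resize(im[y:y+150,x:x+130],(346,400),interpolation=cv2.INTER_CUBIC)
c=np.hstack([cv2.resize(w[:, 140:500],(300,400)),f(a,390,240)]);cv2.imwrite("pics/h1.png",c)
E
```

```text
12.475 [0.30631245 0.51980671 0.18957868] 0.3313024143993879
```

View pics/h1.png

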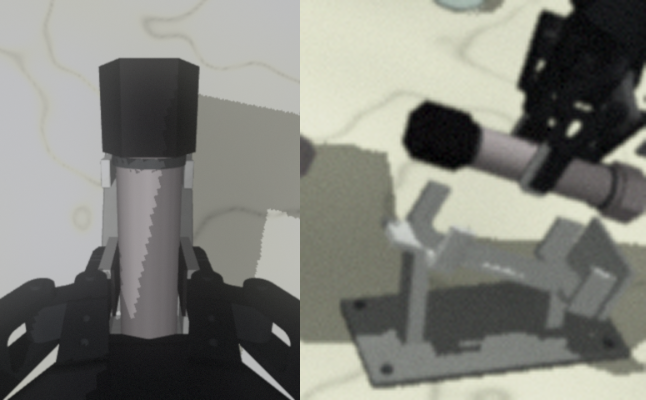

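Both upper cheeks show symmetrically beside the barrel (crop x 101–110 and 186–194, cap centre 148.5), and the side view shows the tube parallel above the rest. Now I lower it.

```bash
python3 - <<'E'
from h import *
st=lambda:(lambda s:(round(s["t"],2),(sR.T@(s["tcp_pos"]-seat)+[0,0,13.2]).round(1),s["contact_force"].round(1)))(bot.get_state())
print(bot.movel(tcp(6,5),max_speed=60,threshold=12),st())
print(bot.movel(tcp(6,-4),max_speed=15,threshold=6),st())
w=imaging.capture("wrist");a=imaging.capture("side")
f=lambda im,x,y:cv2.resize(im[y:y+150,x:x+130],(346,400),interpolation=cv2.INTER_CUBIC)
cv2.imwrite("pics/h2.png",np.hstack([cv2.resize(w[:, 140:500],(300,400)),f(a,390,240)]))
E
```

```text
False (13.69, array([5.8, 0.1, 5.5]), array([ 0.2,  0.2, -1.9]))
True (14.12, array([5.8, 0.1, 0.2]), array([ 1.4, -0.6,  5.5]))
```

View pics/h2.png

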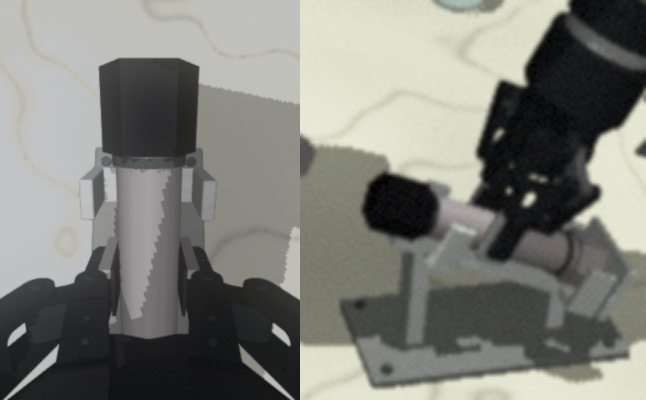

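The tube seated at dz = 0.2 mm as predicted, with the barrel between the upper cheeks and the foot between the lower ones. Next I slide it gently to the stop, release and retract.

```bash
python3 - <<'E'
from h import *
st=lambda:(lambda s:(round(s["t"],2),(sR.T@(s["tcp_pos"]-seat)+[0,0,13.2]).round(1),s["contact_force"].round(1),round(s["opening"],2)))(bot.get_state())
print(bot.movel(tcp(-5,0.2),max_speed=15,threshold=8),st())
bot.grip(0.45);print(st());bot.grip(0.8);print(st())
x=sR.T@(bot.get_state()["tcp_pos"]-seat)
print(bot.movel(seat+sR@(x+[0,0,110]),max_speed=80,threshold=15),st())
bot.dwell(.3)
w=imaging.capture("wrist");a=imaging.capture("side")
f=lambda im,x,y:cv2.resize(im[y:y+150,x:x+130],(346,400),interpolation=cv2.INTER_CUBIC)
cv2.imwrite("pics/h3.png",np.hstack([cv2.resize(w[:, 140:500],(300,400)),f(a,390,240)]))
E
```

```text
True (14.72, array([0.7, 0. , 0.3]), array([-0.1,  0.4,  4.6]), 0.33)
(14.98, array([ 0.9, -0.1, -0.7]), array([ 0.3, -0.4,  0.2]), 0.45)
(15.38, array([ 1. , -0.1, -0.3]), array([-0.1, -0. , -1. ]), 0.8)
False (16.91, array([ 1.100e+00, -1.000e-01,  1.092e+02]), array([-0.5,  0.9,  0.2]), 0.8)
```

View pics/h3.png

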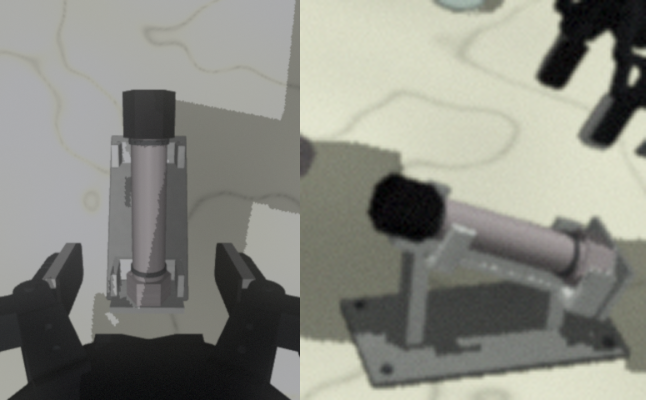

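The tube lies between both cheek pairs with its foot at the stop (crop (147,300)), its cap uphill, and the gripper clear. I'm handing in.

```bash
python3 -c "
from bench import bot
bot.dwell(.3);print(bot.get_state()['t']);bot.sign_off()"
```

```text
17.6083
the job is handed in; nothing more can be done
```

I set the long tube in the sloping rest with its cap uphill and handed the job in at 17.6 s of the 38 s allowed. The sign-off reports no verdict.

**What I did:** I gripped the long tube at its middle and lowered it square to the slope. It touched the floor strip 0.2 mm from the computed home height. I then slid it down until the force rose, 0.7 mm from the computed home position, and let go.

**Last checks:** The wrist and side pictures after release show the tube between both pairs of cheeks, with its foot at the stop. The gripper was clear, about 110 mm away. I did not take a final picture of the short tube. No move went near it except the carry, which passed well above it.

**One disagreement:** The fixed cameras and the wrist camera differed by 5–7 mm on where the tube and the rest stood. I used positions close to the wrist camera's, and the centred grip and the contact readings agreed with that.

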